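# Seat the mould carrier on the sloping carving stand

### The arm

A 6-joint arm with a two-finger parallel gripper is mounted at the origin on the work surface. World frame = base frame: x ahead of the robot, y to its left, z up, the work surface at z = 0. Lengths are in m, angles in degrees, forces in N, time in s.
With the tool pointing down it reaches from about 0.25 to 0.725 m from the base axis. Payload 9.7 kg.
Tool frame: the origin (TCP) lies midway between the tips of the shut fingers; the grasp point (between the pads) lies 19 mm behind it; z points along the fingers, x is the direction in which the jaws open and shut, and the axes are right-handed (so a half turn about z gives the same grasp; the last joint's range is limited). The gripper opens to 85 mm and grips with 20 to 120 N. Pads are 22 mm wide; open, the fingers measure 114 mm over their backs; the gripper's body (76 mm by 85 mm) begins 54 mm behind the grasp point. The pads swing forward as they close: fully open they stand 13 mm farther back than shut.
Start: joints at [-71.62, 4.979, 10.078, 95.1, 0, 90], TCP at [0.173, -0.522, 0.208] pointing down, gripper open.
Joint ranges: [-179.16, 179.16], [-48.56, 103.87], [-65.8, 70.77], [-126.05, 130.52], [-82.76, 87.17], [-180, 180]. Speed limits (degrees/s): [127.2, 127.2, 147.25, 180, 180, 180].

### API

Orientations are given as [roll, pitch, yaw] about the fixed x, y, z axes, in that order (R = Rz(yaw) Ry(pitch) Rx(roll)).
In Python, from workcell import sensors, camera, get_calibration, bot, recognise, place_of gives the robot as it stands. The module is installed in compiled form; this text tells all that it offers.
- The arm moves only by the tool send_rows, never from a script. Its argument "plan" is a list of rows, each a list of 3 entries, a list of its own where there are three numbers: the shift along the tool's x, y, z normalised to -1 to 1, where 1 is 0.3 m, then the turn, a rotation vector about the tool's x, y, z normalised to -1 to 1, where 1 is pi rad, then the closure, from -1 (fully open) to 1 (shut). In form: [[[x, y, z], [rx, ry, rz], claw], ...]. A call has 1 to 10 rows; each row is the pose to reach, as a shift and turn from the pose commanded when the call began, along the tool's axes at that moment, turning the shorter way round; what a row does not reach only later rows make up. A row lasts 1/10 s, in which the tool goes at most 50 mm and 8.59 degrees, less where a joint would pass 70% of its speed; a pose out of reach is approached as far as the arm can. A call with a number of a shift or a turn outside -1 to 1 is refused whole. A call with a gripper value outside its range is refused whole. The fingers move at their own pace and stop on an object; "force" is the grip in N (left out, the last holds). Time passes only in rows, so rows that repeat a pose let the fingers close. It gives the time, the measured TCP pose, the force and the opening at its end, in the units of the state.
- sensors.get_obs(): the state, without advancing time (a new reading comes with each control period).
- camera(name): name is "side" or "top"; returns the picture (420x560x3 uint8, blue, green, red); there is no depth.
- get_calibration(name): a dict with "fx", "fy", "cx", "cy" (pixels), "R" (3x3) and "t" (3): a world point X has camera coordinates R X + t. Camera axes: x right, y down, z forward; pixel columns grow to the right and rows downward; lengths in m; the calibration is good to about 2 mm. A picture is of the moment at which its call begins. get_calibration takes no time and is no camera call.
- bot.job_done(): hands the job in, once; it reports no verdict.
Trained networks look in the newest picture that a camera, given by its name, has taken for a name from the list of things; names that differ only in an ending like _2 or _b are one class to them, and where a whole thing is asked for, a point or a joint stands for the part that bears it (a point fixed in the world has none). Each returns a list of dicts, best first, with "p" (0 to 1); they miss things now and then, are a little off and sometimes report something else, mostly with a low value. They report only what shows in the picture. A call takes as long as a camera call. They do not tell look-alikes from the thing itself.
- recognise(label, camera): "point" ([column, row] in pixels, amid what is visible of it).
- place_of(label, camera): "point" ([column, row] in pixels: a listed point, or the origin of a listed thing).
The state is a dict: "time": time; "q": joint angles; "qd": joint speeds; "joint_efforts": joint torques, N m; "ee_pos": TCP position; "tcp_rot": TCP orientation; "wrist_force": force on the tool from outside, world axes, zero at the start; "torque": the same for the moment, N m; "opening": finger opening in m.
Only numpy, scipy, OpenCV 4.12 (cv2) and the standard library are available. Lean on these libraries where they do the work, as an engineer would, in place of code of your own. Each camera call takes 0.05 s, during which the arm holds its last target. There are 200 camera calls.

### The job

Take the plaster mould on its three-ball carrier from the bench and set it gently on the sloping steel bed of the carving stand, nose ball in the conical seat, the other two in the long groove and on the flat pad, so that all three balls are fully home and the carrier lies parallel to the bed. The conical seat's block has been re-clamped somewhere along its slot, so find it by touch or sight. Let go, and leave the other things on the bench where they are.

Things in the scene. Friction and masses are not known exactly. Their poses are not given: they have to be found in the camera images.
- mould (a point): Centre of the white plaster mould block to grip: 100 mm long (x), 46 wide (y, the grip width), 50 tall, fixed on the carrier, a T-shaped aluminium plate, 0.5 to 0.75 kg in all. Point is 53 mm above the underside of the ball feet, 25 above the plate. Axes are the carrier's: x from nose to crossbar, z up. T: stem 50 mm wide, x -80 to +75; crossbar 146 wide at x +57. Starts upright on its balls on the bench.
- foot_nose (a point): Centre of the steel ball foot (12 mm radius) under the free end (nose) of the T's stem: at x = -60, y = 0, z = -41 mm of the mould point, in the carrier's axes. It belongs in the conical seat.
- foot_left (a point): Centre of the ball foot (12 mm radius) under the crossbar's +y end: at x = +55, y = +55, z = -41 mm of the mould point. It belongs on the flat pad.
- foot_right (a point): Centre of the ball foot (12 mm radius) under the crossbar's -y end: at x = +55, y = -55, z = -41 mm of the mould point. It belongs in the groove.
- bed: The stand's dark steel bed, 220 x 160 x 12 mm, fixed, sloping 0.5 rad. Origin: centre of its top face, 85 mm above the bench. Axes: x up the slope, y left across it, z out of the face. With the carrier home its axes are parallel to the bed's, the three ball centres 20 mm and the mould point 61 mm above the face, at y = 0. Steel grips steel: do not rely on the carrier sliding home by itself.
- slot_mid (a point): Middle of the cone block's slot, 18.5 mm above the bed face (level with the block's flat top), at bed x = -60, y = 0 mm. The bright block, 60 (x) x 44 mm, has a conical seat at its centre (60 degrees between its walls, mouth 26 mm wide) and is clamped fast up to 16 mm either way of this point along x; the setting is not reported. A nose ball on the flat top stands 10.5 mm above home.
- groove_mid (a point): Middle of the groove block at its top, 16 mm above the bed face, at bed x = +55, y = -55 mm: a 90 degree V along bed x, 26 mm wide at the top, 13 deep, 70 long, in a block 44 wide. Long enough for every setting of the cone block.
- pad_mid (a point): Middle of the flat pad's top, 8 mm above the bed face, at bed x = +55, y = +55 mm: pad 70 (x) x 44 mm. Long enough for every setting of the cone block.
- jar: Bystander: small amber jar, 54 mm wide, 75 mm tall, origin at its underside. Stands between carrier and stand.
- mug: Bystander: white mug, 80 mm wide, 90 mm tall, origin at its underside.
- kiln_post: Bystander: upright square kiln post 45 x 45 x 100 mm, origin at its underside.
Mind the look-alikes: they are no part of the job. Leave any blue look-alike of the part that bears mould alone.

How it is judged (in metres and radians):
At the end, for the whole second after the job is handed in: All three ball centres 17.5 to 22.2 mm above the bed face (home is 20): nose ball in the cone (4 mm off the centre line at most), right ball in the groove (4 mm), left ball on the flat pad; carrier parallel to the bed within 0.035 rad, at rest and released (z of foot_nose in the frame of bed between 0.0175 and 0.0222 m and z of foot_left in the frame of bed between 0.0175 and 0.0222 m and z of foot_right in the frame of bed between 0.0175 and 0.0222 m and y of foot_nose in the frame of bed between -0.004 and 0.004 m and x of foot_nose in the frame of bed between -0.082 and -0.038 m and y of foot_right in the frame of bed between -0.059 and -0.051 m and x of foot_right in the frame of bed between 0.015 and 0.095 m and y of foot_left in the frame of bed between 0.035 and 0.075 m and angle between the z axis of mould and the z axis of bed, either way round below 0.035 rad and linear speed of carrier below 0.01 m/s); the robot touches nothing.
It fails at once if the carrier is dropped or slammed on the stand (faster than 0.35 m/s within 20 mm of home) (linear speed of carrier above 0.35 m/s and horizontal distance between mould and bed below 0.08 m and z of mould in the frame of bed below 0.081 m).
It fails at once if another thing on the bench is disturbed (moved more than 30 mm) (distance of any of jar, bowl, mug, kiln_post, roller, brush from where it was at the start of the episode above 0.03 m).
It also fails if it takes over 72 s, if anything falls off the work surface, if the arm or the gripper's body presses on something with over 40 N, if the wrist force passes 120 N, or if a joint passes its speed limit or range.

## Working session

There is one attempt and no reset: what is moved stays moved. The work goes in short steps, Python scripts to look and compute and a tool call to move; the robot and the scene stay as the last step left them, time stands still between calls to the robot, and variables do not carry over. Pictures are saved under pics/ and viewed, on a budget of 10 in all, crops included, one or two more only if the job needs it, and the job is handed in when it is done.

Besides the shell and the picture viewer there is one more tool, called after ">>>" by a JSON object that holds its "method" and its "body". send_rows: Moves the arm, as the interface text tells. Scaled input: -1 to 1 covers 0.3 m each way for a shift and pi rad each way for a turn. Its arguments: {"type":"object","properties":{"plan":{"type":"array"},"force":{"type":"number"}},"required":["plan"]}

```bash
mkdir -p pics
cat > h.py <<'E'
import numpy as np, cv2
from scipy.spatial.transform import Rotation as Ro
from workcell import sensors, camera, get_calibration, bot, recognise, place_of
def proj(n,X):
    c=get_calibration(n);p=np.array(c['R'])@np.array(X)+np.array(c['t']);return np.array([c['fx']*p[0]/p[2]+c['cx'],c['fy']*p[1]/p[2]+c['cy']])
def ray(n,uv):
    c=get_calibration(n);R=np.array(c['R']);d=R.T@np.array([(uv[0]-c['cx'])/c['fx'],(uv[1]-c['cy'])/c['fy'],1]);return -R.T@np.array(c['t']),d/np.linalg.norm(d)
def atz(n,uv,z):
    o,d=ray(n,uv);return o+d*(z-o[2])/d[2]
def tri(a,b):
    o1,d1=ray('side',a);o2,d2=ray('top',b);A=np.stack([d1,-d2],1);s=np.linalg.lstsq(A,o2-o1,rcond=None)[0]
    p,q=o1+s[0]*d1,o2+s[1]*d2;return (p+q)/2,np.linalg.norm(p-q)
E
python3 - <<'E'
from h import *
np.set_printoptions(precision=4,suppress=True)
for n in('side','top'):
    im=camera(n);cv2.imwrite(f'pics/{n}0.png',im);c=get_calibration(n);print(n,c['fx'],-np.array(c['R']).T@c['t'])
R={}
for l in['mould','foot_nose','foot_left','foot_right','bed','slot_mid','groove_mid','pad_mid','jar','mug','kiln_post']:
    for n in('side','top'):
        r=place_of(l,n);R[l,n]=r;print(l,n,[(np.round(x['point'],1).tolist(),round(x['p'],2)) for x in r[:3]])
    if R[l,'side'] and R[l,'top']:print('   ',tri(R[l,'side'][0]['point'],R[l,'top'][0]['point']))
print(sensors.get_obs())
E
```

```text
side 442.2042244786378 [-0.1802  0.9514  1.1288]
top 385.7674144714467 [ 0.4186 -0.0034  1.2965]
mould side [([261.4, 297.0], 0.97), ([219.2, 253.8], 0.96)]
mould top [([197.9, 185.0], 0.93), ([185.6, 256.2], 0.71)]
    (array([ 0.5391,  0.2564, -0.0882]), np.float64(0.18232867973645064))
foot_nose side [([232.2, 274.8], 0.88), ([246.0, 295.5], 0.68)]
foot_nose top [([197.0, 204.9], 0.67), ([185.1, 242.0], 0.55)]
    (array([0.5383, 0.2779, 0.0054]), np.float64(0.008113837561354503))
foot_left side [([287.6, 290.6], 0.96), ([195.5, 266.7], 0.73)]
foot_left top [([209.3, 265.8], 0.89), ([179.4, 171.4], 0.75), ([374.6, 185.7], 0.4)]
    (array([0.3385, 0.2332, 0.0323]), np.float64(0.0027866442216745056))
foot_right side [([220.0, 250.2], 0.81), ([275.0, 324.1], 0.65)]
foot_right top [([219.1, 173.9], 0.92), ([183.3, 273.4], 0.75)]
    (array([ 0.651 ,  0.2096, -0.0075]), np.float64(0.006739484224217222))
bed side [([324.3, 178.3], 0.72)]
bed top [([359.0, 206.8], 0.59)]
    (array([ 0.5194, -0.2415,  0.1106]), np.float64(0.004631539100451032))
slot_mid side [([337.3, 191.2], 0.8), ([21
[... 767 characters left out ...]
8)]
    (array([0.4769, 0.4761, 0.0131]), np.float64(0.00396822640946464))
kiln_post side [([354.6, 171.1], 0.73)]
kiln_post top [([431.1, 205.2], 0.74)]
    (array([ 0.5296, -0.5117, -0.011 ]), np.float64(0.0015249348606434729))
{'time': 1.2, 'q': array([-71.6219,   4.978 ,  10.0776,  95.099 ,   0.0006,  89.9998]), 'qd': array([-0.0789,  0.0772, -0.1213, -0.0148,  0.0197, -0.0239]), 'joint_efforts': array([  0.0017, -52.0103,  46.4857,   0.002 ,   0.0003,  -0.    ]), 'ee_pos': array([ 0.1734, -0.5219,  0.2077]), 'tcp_rot': array([-179.9994,   -0.0005,  -71.6217]), 'wrist_force': array([ 0.5046, -0.1189, -0.6734]), 'torque': array([-0.0001,  0.0035, -0.0386]), 'opening': 0.08558498640042592}
```

Run:
```python
import cv2,numpy as np
a=cv2.imread('pics/top0.png')[130:310,110:470];b=cv2.imread('pics/side0.png')[130:350,170:400]
a=cv2.resize(a,(800,400),interpolation=cv2.INTER_CUBIC)
cv2.imwrite('pics/a.png',a);cv2.imwrite('pics/b.png',cv2.resize(b,None,fx=2.7,fy=2.7,interpolation=cv2.INTER_CUBIC))
```

```text
(no output)
```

View pics/a.png

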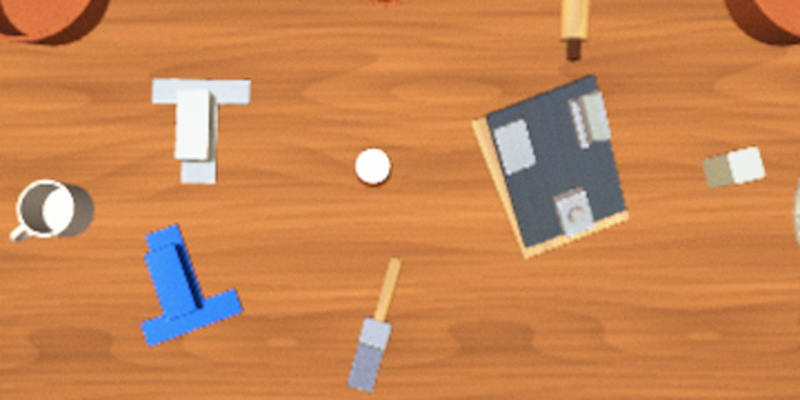

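View pics/b.png

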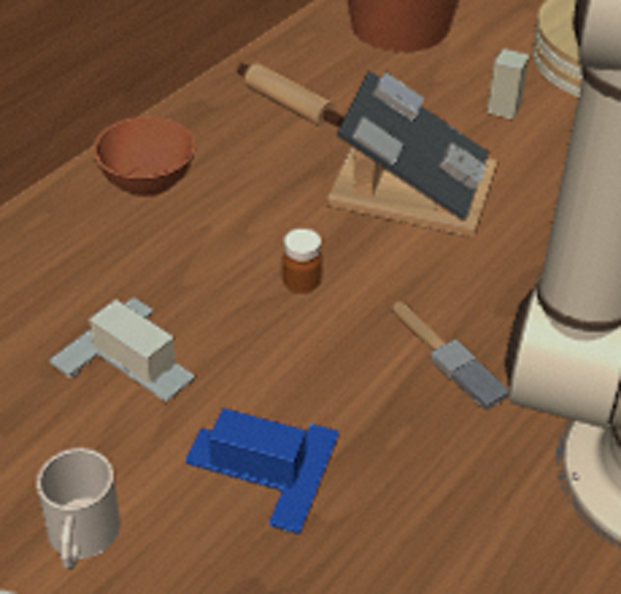

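The top view shows the white carrier at about pixel (198,185) with its nose toward the robot. The blue look-alike is at (187,255), the jar at (278,205) and the bed at (358,205) with the cone block at (369,225). In the side view the true mould is at (219,254). I'll fit poses to the silhouettes.

```bash
cat > fit.py <<'E'
from h import *
from scipy.optimize import minimize
S=4
def box(x0,x1,y0,y1,z0,z1): return np.array([[x,y,z] for x in(x0,x1) for y in(y0,y1) for z in(z0,z1)])/1000.
def render(n,boxes,R,t,roi):
    x0,y0,x1,y1=roi;m=np.zeros(((y1-y0)*S,(x1-x0)*S),np.uint8)
    for b in boxes:
        p=np.array([proj(n,R@v+t) for v in b]);h=cv2.convexHull(((p-[x0,y0]+.5)*S-.5).astype(np.float32))
        cv2.fillConvexPoly(m,np.round(h*16).astype(np.int32),255,shift=4)
    return cv2.resize(m,(x1-x0,y1-y0),interpolation=cv2.INTER_AREA)/255.
def fit(obs,boxes,rot,z,p0,steps):
    def c(p):
        return sum(np.abs(render(n,boxes(p),rot(p[2]),np.array([p[0],p[1],z]),roi)-m).sum() for n,m,roi in obs)
    r=minimize(c,p0,method='Nelder-Mead',options=dict(initial_simplex=np.vstack([p0]+[np.array(p0)+np.eye(len(p0))[i]*steps[i] for i in range(len(p0))]),xatol=1e-5,fatol=.1,maxiter=400))
    return r.x,r.fun
CAR=[box(-80,75,-25,25,-33,-25),box(39,75,-73,73,-33,-25),box(-50,50,-23,23,-25,25)]
def bedboxes(s): return [box(-110,110,-80,80,-12,0),box(-90+s,-30+s,-22,22,0,18.5),box(20,90,-77,-33,0,16),box(20,90,33,77,0,8)]
Rc=lambda a:Ro.from_euler('z',a).as_matrix()
Rb=lambda a:(Ro.from_euler('z',a)*Ro.from_euler('y',-.5)).as_matrix()
def grey(im,k=.8):
    b,g,r=[im[...,i].astype(float) for i in range(3)];return (b>k*r)
E
python3 - <<'E'
from fit import *
im={n:cv2.imread(f'pics/{n}0.png') for n in('side','top')}
roi={'top':(165,155,235,220),'side':(182,232,246,282)}
def M(n,roi,bright):
    x0,y0,x1,y1=roi;c=im[n][y0:y1,x0:x1];m=grey(c)
    return n,(m if not bright else m).astype(float),roi
o=[M(n,roi[n],1) for n in roi]
oc=o
for sel in (o,o[:1],o[1:]):
    print('car',*[np.round(v,4) for v in fit(sel,lambda p:CAR,Rc,.053,[.585,.215,0.],[.01,.01,.1])],[int(x[1].sum()) for x in sel])
rb={'top':(315,155,400,250),'side':(294,150,355,212)}
o=[M(n,rb[n],0) for n in rb]
for sel in (o,o[:1],o[1:]):
    print('bed',*[np.round(v,4) for v in fit(sel,lambda p:bedboxes(0),Rb,.085,[.53,-.24,-.25],[.01,.01,.1])],[int(x[1].sum()) for x in sel])
v=[np.hstack([cv2.resize(np.hstack([im[n][r[1]:r[3],r[0]:r[2]],np.repeat(255*m.astype(np.uint8)[...,None],3,2)]),None,fx=2.5,fy=2.5,interpolation=cv2.INTER_NEAREST)]) for (n,m,r) in o+oc]
H=max(x.shape[0] for x in v);W=max(x.shape[1] for x in v)
pad=[cv2.copyMakeBorder(x,0,H-x.shape[0],0,W-x.shape[1],0) for x in v]
c=np.vstack([np.hstack(pad[:1]+pad[2:3]),np.hstack([pad[1],pad[3]])]);print(c.shape)
cv2.imwrite('pics/m.png',cv2.resize(c,(800,int(c.shape[0]*800/c.shape[1]))))
E
```

```text
Traceback (most recent call last):
  File "fit.py", line 14, in fit
    r=minimize(c,p0,method='Nelder-Mead',options=dict(initial_simplex=np.vstack([p0]+[np.array(p0)+np.eye(len(p0))[i]*steps[i] for i in range(len(p0))]),xatol=1e-5,fatol=.1,maxiter=400))
  File "fit.py", line 13, in c
    return sum(np.abs(render(n,boxes(p),rot(p[2]),np.array([p[0],p[1],z]),roi)-m).sum() for n,m,roi in obs)
  File "fit.py", line 13, in <genexpr>
    return sum(np.abs(render(n,boxes(p),rot(p[2]),np.array([p[0],p[1],z]),roi)-m).sum() for n,m,roi in obs)
                      ~~~~~~^^^^^^^^^^^^^^^^^^^^^^^^^^^^^^^^^^^^^^^^^^^^^^^^^^
  File "fit.py", line 8, in render
    p=np.array([proj(n,R@v+t) for v in b]);h=cv2.convexHull(((p-[x0,y0]+.5)*S-.5).astype(np.float32))
                ~~~~^^^^^^^^^
  File "h.py", line 5, in proj
    c=get_calibration(n);p=np.array(c['R'])@np.array(X)+np.array(c['t']);return np.array([c['fx']*p[0]/p[2]+c['cx'],c['fy']*p[1]/p[2]+c['cy']])
ValueError: time passes only in moves, steps and waits
```

```bash
sed -i 's/^def proj/_cal={}\n_gc=get_calibration\ndef get_calibration(n):\n    if n not in _cal: _cal[n]=_gc(n)\n    return _cal[n]\ndef proj/' h.py
cat > f1.py <<'E'
from fit import *
im={n:cv2.imread(f'pics/{n}0.png') for n in('side','top')}
roi={'top':(165,155,235,220),'side':(182,232,246,282)}
def M(n,roi):
    x0,y0,x1,y1=roi;return n,grey(im[n][y0:y1,x0:x1]).astype(float),roi
o=oc=[M(n,roi[n]) for n in roi]
for sel in (o,o[:1],o[1:]):
    print('car',*[np.round(v,4) for v in fit(sel,lambda p:CAR,Rc,.053,[.585,.215,0.],[.01,.01,.1])],[int(x[1].sum()) for x in sel])
rb={'top':(315,155,400,250),'side':(294,150,355,212)}
o=[M(n,rb[n]) for n in rb]
for sel in (o,o[:1],o[1:]):
    print('bed',*[np.round(v,4) for v in fit(sel,lambda p:bedboxes(0),Rb,.085,[.53,-.24,-.25],[.01,.01,.1])],[int(x[1].sum()) for x in sel])
v=[cv2.resize(np.hstack([im[n][r[1]:r[3],r[0]:r[2]],np.repeat(255*m.astype(np.uint8)[...,None],3,2)]),None,fx=2.5,fy=2.5,interpolation=cv2.INTER_NEAREST) for (n,m,r) in o+oc]
H=max(x.shape[0] for x in v);W=max(x.shape[1] for x in v)
pad=[cv2.copyMakeBorder(x,0,H-x.shape[0],0,W-x.shape[1],0) for x in v]
c=np.vstack([np.hstack([pad[0],pad[2]]),np.hstack([pad[1],pad[3]])])
cv2.imwrite('pics/m.png',cv2.resize(c,(800,int(c.shape[0]*800/c.shape[1]))))
E
python3 f1.py
```

```text
car [ 0.5966  0.2689 -0.0258] 248.6196 [1046, 918]
car [ 0.5971  0.2678 -0.0179] 108.0078 [1046]
car [ 0.5957  0.2719 -0.0295] 104.3333 [918]
bed [ 0.5262 -0.2546  0.3378] 355.4549 [3133, 1515]
bed [ 0.5257 -0.2575  0.3552] 185.2706 [3133]
bed [ 0.5256 -0.2512  0.3823] 116.1686 [1515]
```

View pics/m.png

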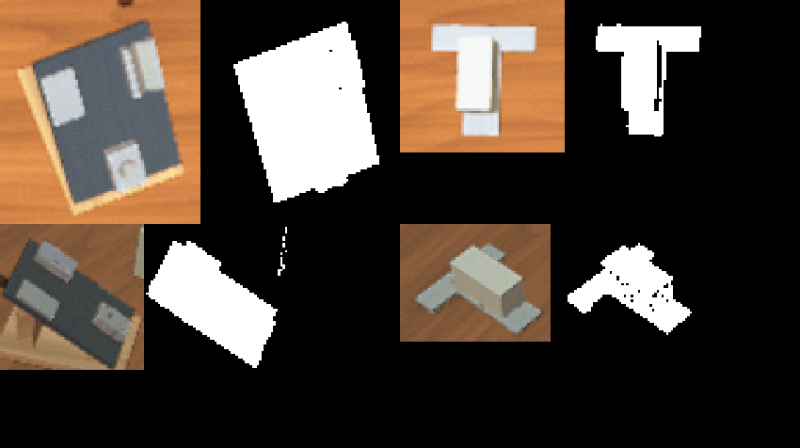

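```bash
cat > f2.py <<'E'
from fit import *
im={n:cv2.imread(f'pics/{n}0.png') for n in('side','top')}
def crop(n,r): return im[n][r[1]:r[3],r[0]:r[2]]
K=np.ones((3,3),np.uint8)
def car():
    o=[]
    for n,r in {'top':(165,155,235,220),'side':(182,232,246,282)}.items():
        m=cv2.morphologyEx(grey(crop(n,r),.68).astype(np.uint8),cv2.MORPH_CLOSE,K);o.append((n,m.astype(float),r))
    B=lambda p:[box(-80,75,-25,25,-33,-25),box(57-18,57+18,-73,73,-33,-25),CAR[2]]
    for s in(o,o[:1],o[1:]): print('car',*[np.round(v,4) for v in fit(s,B,Rc,.053,[.597,.269,-.02],[.01,.01,.1])],[int(x[1].sum()) for x in s])
def bed():
    o=[];ob=[]
    for n,r in {'top':(315,155,400,250),'side':(294,150,350,212)}.items():
        c=crop(n,r);g=grey(c,.85).astype(np.uint8);g=cv2.morphologyEx(g,cv2.MORPH_OPEN,K)
        br=g*(c.max(2)>{'top':120,'side':95}[n]);o.append((n,g.astype(float),r));ob.append((n,br.astype(float),r))
        print(n,g.sum(),br.sum())
        cv2.imwrite(f'pics/br_{n}.png',br*255)
    tops=lambda s:[box(-90+s,-30+s,-22,22,18.5,18.5),box(20,90,-77,-33,16,16),box(20,90,33,77,8,8)]
    full=lambda s:bedboxes(s)[1:]
    for idx,nm in(([0,1],'both'),([0],'top'),([1],'side')):
      for tb in (tops,full):
        def c(p):
            R=Rb(p[2]);t=np.array([p[0],p[1],.085]);
            return sum(np.abs(render(*(o[i][0],bedboxes(p[3]*1000),R,t,o[i][2]))-o[i][1]).sum()+np.abs(render(ob[i][0],tb(p[3]*1000),R,t,ob[i][2])-ob[i][1]).sum() for i in idx)
        p0=np.array([.526,-.255,.35,0]);r=minimize(c,p0,method='Nelder-Mead',options=dict(initial_simplex=np.vstack([p0,p0+np.diag([.01,.01,.06,.01])]),xatol=1e-5,fatol=.1,maxiter=400))
        print('bed',nm,np.round(r.x,4),round(r.fun))
    return o,ob
if __name__=='__main__':
    car();bed()
    n='top';r=(315,155,400,250)
    np.set_printoptions(linewidth=250)
    print(crop(n,(362,214,378,232)).max(2))
E
python3 f2.py
```

```text
car [ 0.5962  0.2696 -0.0253] 147.4667 [1140, 982]
car [ 0.5966  0.2682 -0.0311] 48.7608 [1140]
car [ 0.5956  0.2721 -0.0313] 52.0039 [982]
top 3065 927
side 1470 481
bed both [ 0.5291 -0.2534  0.3559 -0.0144] 783
bed both [ 0.5279 -0.2555  0.3568 -0.0136] 632
bed top [ 0.5269 -0.2551  0.351  -0.0115] 439
bed top [ 0.5268 -0.2563  0.3476 -0.011 ] 364
bed side [ 0.5251 -0.2477  0.3726 -0.0118] 274
bed side [ 0.5256 -0.2509  0.3704 -0.0124] 184
[[105 106 107 108 108 101  95 122 138 131 112 107 111 108 111 109]
 [107 106 107 112 131 145 137 150 159 158 134 103 107 110 104 113]
 [112 113 122 140 157 165 161 160 164 194 220 181 107 106 108 109]
 [139 147 151 160 160 165 180 204 193 216 231 194  92 108 108 105]
 [161 159 157 162 181 196 212 223 219 220 216 184  92 108 108 112]
 [169 190 204 191 208 217 218 216 209 204 216 202 158 108 106 108]
 [198 216 227 216 209 202 214 215 212 207 215 213 180 107 111 109]
 [215 218 214 210 206 208 209 213 216 214 212 203 170 115 108 104]
 [228 211 210 209 209 213 204 188 196 206 212 207 184 135 106 108]
 [227 210 210 213 206 182 182 166 172 182 195 214 208 173 108 107]
 [213 214 212 209 183 162 189 190 190 191 202 205 213 190 115 106]
 [195 207 214 201 169 184 203 202 204 205 203 202 211 194 136 107]
 [185 213 211 183 160 190 209 209 207 205 204 206 211 199 148 106]
 [175 211 203 172 155 183 202 210 208 209 208 210 214 208 171 107]
 [160 204 211 186 166 179 194 206 211 206 203 212 215 209 185 116]
 [151 193 214 203 179 182 191 208 210 208 209 210 213 207 178 138]
 [146 190 211 211 203 198 197 209 209 212 213 213 212 215 201 222]
 [133 176 207 210 212 212 206 209 211 213 214 215 217 215 219 236]]
```

```bash
cat > g.py <<'E'
from h import *
np.set_printoptions(precision=4,suppress=True)
def pose(p,rpy): return np.array(p,float),Ro.from_euler('xyz',rpy,degrees=True)
def cur():
    o=sensors.get_obs();return pose(o['ee_pos'],o['tcp_rot'])
def row(a,b):
    return np.round(a[1].inv().apply(b[0]-a[0])/.3,4).tolist(),np.round((a[1].inv()*b[1]).as_rotvec()/np.pi,4).tolist()
BED=(np.array([.527,-.254,.085]),Ro.from_euler('z',.357)*Ro.from_euler('y',-.5))
CARP=(np.array([.596,.270,.053]),Ro.from_euler('z',-.028))
FL=Ro.from_matrix(np.array([[0,1,0],[1,0,0],[0,0,-1.]]))  # tool x=carrier y, tool y=carrier x
E
python3 - <<'E'
from g import *
a=cur()
R=CARP[1]*FL; print(R.as_euler('xyz',degrees=True))
w1=(np.array([.34,-.28,.25]),a[1]); w2=(np.array([.47,.0,.24]),R); w3=(np.array([.596,.270,.15]),R)
print(row(a,w1));print(row(w1,w2));print(row(w2,w3))
print(row(a,(w1[0],R)))
E
```

```text
[180.       0.      88.3957]
([-0.5903, -0.7813, -0.141], [0.0, 0.0, 0.0])
([-0.7491, -0.7055, 0.0333], [0.0, -0.0, -0.889])
([0.9114, 0.3946, 0.3], [0.0, 0.0, 0.0])
([-0.5903, -0.7813, -0.141], [0.0, -0.0, -0.889])
```

>>> {"method": "send_rows", "body": {"plan": [[[-0.59,-0.78,-0.14],[0,0,-0.45],-1],[[-0.59,-0.78,-0.14],[0,0,-0.45],-1],[[-0.59,-0.78,-0.14],[0,0,-0.45],-1],[[-0.59,-0.78,-0.14],[0,0,-0.45],-1],[[-0.59,-0.78,-0.14],[0,0,-0.45],-1],[[-0.59,-0.78,-0.14],[0,0,-0.45],-1],[[-0.59,-0.78,-0.14],[0,0,-0.45],-1],[[-0.59,-0.78,-0.14],[0,0,-0.45],-1],[[-0.59,-0.78,-0.14],[0,0,-0.45],-1],[[-0.59,-0.78,-0.14],[0,0,-0.45],-1]], "force": 80}}

```text
time: 2.2
ee_pos: [0.3398, -0.28, 0.2498]
tcp_rot: [180.0, -0.0, 9.7]
wrist_force: [0.3, 0.2, 0.6]
opening: 0.0855
```

Run:
```python
from g import *
a=cur();R=CARP[1]*FL
print(a[0],a[1].as_euler('xyz',degrees=True));w2=(np.array([.46,.0,.24]),R); w3=(np.array([.596,.270,.13]),R)
print(row(a,w2));print(row(w2,w3))
```

```text
[ 0.3398 -0.28    0.2498] [179.9852  -0.0109   9.7372]
([0.5526, -0.8521, 0.0326], [0.0001, 0.0, -0.437])
([0.9123, 0.428, 0.3667], [0.0, 0.0, 0.0])
```

>>> {"method": "send_rows", "body": {"plan": [[[0.55,-0.85,0.03],[0,0,-0.439],-1],[[0.55,-0.85,0.03],[0,0,-0.439],-1],[[0.55,-0.85,0.03],[0,0,-0.439],-1],[[0.55,-0.85,0.03],[0,0,-0.439],-1],[[0.55,-0.85,0.03],[0,0,-0.439],-1],[[0.55,-0.85,0.03],[0,0,-0.439],-1],[[0.55,-0.85,0.03],[0,0,-0.439],-1],[[0.55,-0.85,0.03],[0,0,-0.439],-1],[[0.55,-0.85,0.03],[0,0,-0.439],-1],[[0.55,-0.85,0.03],[0,0,-0.439],-1]]}}

```text
time: 3.2
ee_pos: [0.4609, -0.0015, 0.2407]
tcp_rot: [-180.0, 0.0, 88.6]
wrist_force: [0.7, -0.6, -0.1]
opening: 0.0853
```

>>> {"method": "send_rows", "body": {"plan": [[[0.91,0.43,0.3667],[0,0,0],-1],[[0.91,0.43,0.3667],[0,0,0],-1],[[0.91,0.43,0.3667],[0,0,0],-1],[[0.91,0.43,0.3667],[0,0,0],-1],[[0.91,0.43,0.3667],[0,0,0],-1],[[0.91,0.43,0.3667],[0,0,0],-1],[[0.91,0.43,0.3667],[0,0,0],-1],[[0.91,0.43,0.3667],[0,0,0],-1],[[0.91,0.43,0.3667],[0,0,0],-1]]}}

```text
time: 4.1
ee_pos: [0.5972, 0.2674, 0.1303]
tcp_rot: [-179.9, 0.0, 88.3]
wrist_force: [-0.2, -0.4, -0.3]
opening: 0.0855
```

Run:
```python
from g import *
a=cur();R=CARP[1]*FL
print(a[0],a[1].as_euler('xyz',degrees=True))
print(row(a,(np.array([.596,.270,.038]),R)))
c=camera('side');cv2.imwrite('pics/s1.png',cv2.resize(c[170:320,130:330],(800,600),interpolation=cv2.INTER_CUBIC))
```

```text
[0.5972 0.2674 0.1303] [-179.9439    0.0374   88.2996]
([0.0087, -0.0041, 0.3075], [-0.0003, 0.0002, -0.0005])
```

View pics/s1.png

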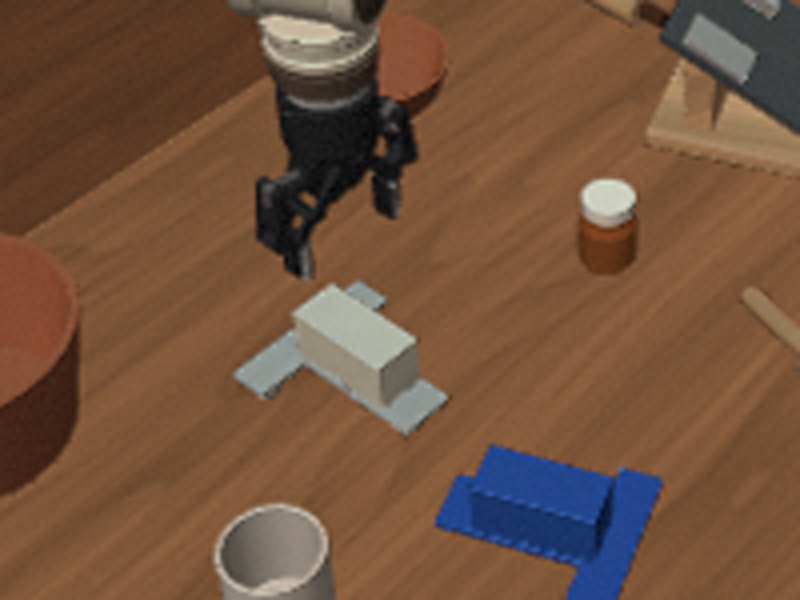

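The open jaws straddle the white mould: fingertips are at about full-frame pixels (205,238) and (227,222), and the mould is at (219,254). Nothing else is near, so I'll descend and grip.

>>> {"method": "send_rows", "body": {"plan": [[[0.009,-0.004,0.15],[0,0,0],-1],[[0.009,-0.004,0.23],[0,0,0],-1],[[0.009,-0.004,0.3075],[0,0,0],-1],[[0.009,-0.004,0.3075],[0,0,0],-1],[[0.009,-0.004,0.3075],[0,0,0],0],[[0.009,-0.004,0.3075],[0,0,0],0.5],[[0.009,-0.004,0.3075],[0,0,0],1],[[0.009,-0.004,0.3075],[0,0,0],1],[[0.009,-0.004,0.3075],[0,0,0],1],[[0.009,-0.004,0.3075],[0,0,0],1]], "force": 80}}

```text
time: 5.15
ee_pos: [0.5977, 0.2706, 0.041]
tcp_rot: [179.8, -0.1, 88.4]
wrist_force: [0.1, -1.9, 7.1]
opening: 0.0441
```

>>> {"method": "send_rows", "body": {"plan": [[[0,0,0],[0,0,0],1],[[0,0,0],[0,0,0],1],[[0,0,0],[0,0,0],1],[[0,0,0],[0,0,0],1],[[0,0,0],[0,0,0],1]]}}

```text
time: 5.65
ee_pos: [0.5977, 0.2707, 0.041]
tcp_rot: [179.8, -0.1, 88.4]
wrist_force: [0.2, -2.2, 6.7]
opening: 0.0437
```

>>> {"method": "send_rows", "body": {"plan": [[[0,0,-0.03],[0,0,0],1],[[0,0,-0.1],[0,0,0],1],[[0,0,-0.25],[0,0,0],1],[[0,0,-0.4],[0,0,0],1],[[0,0,-0.55],[0,0,0],1],[[0,0,-0.65],[0,0,0],1],[[0,0,-0.65],[0,0,0],1],[[0,0,-0.65],[0,0,0],1],[[0,0,-0.65],[0,0,0],1]]}}

```text
time: 6.55
ee_pos: [0.5958, 0.2701, 0.2308]
tcp_rot: [-179.8, 0.1, 88.4]
wrist_force: [0.2, -0.2, -7.0]
opening: 0.0436
```

Run:
```python
from g import *
o=sensors.get_obs();print(o['ee_pos'],o['tcp_rot'],o['wrist_force'],o['torque'],o['opening'])
for n in('side','top'): cv2.imwrite(f'pics/{n}2.png',camera(n))
a=cv2.imread('pics/side2.png')[140:290,150:290];b=cv2.imread('pics/top2.png')[120:270,120:260]
cv2.imwrite('pics/v2.png',cv2.resize(np.hstack([a,b]),None,fx=2.8,fy=2.8,interpolation=cv2.INTER_CUBIC))
```

```text
[0.5958 0.2701 0.2308] [-179.8053    0.0926   88.4022] [ 0.1859 -0.2028 -7.0167] [-0.038   0.0533 -0.039 ] 0.04355534800008477
```

View pics/v2.png

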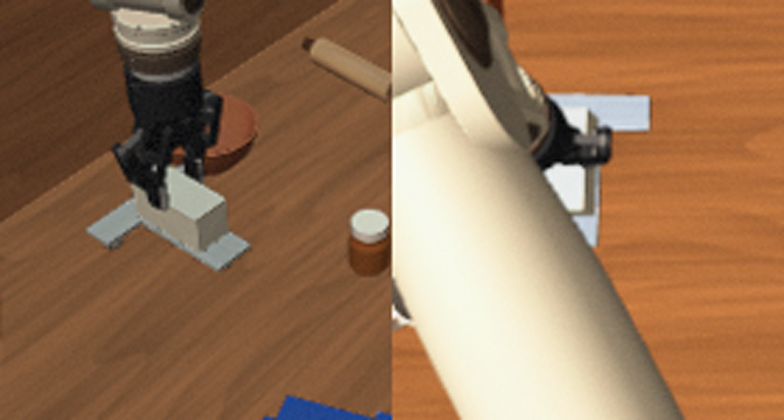

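The carrier is held level by the block, clear of the bench. The weight reads 7 N. In the top view the arm hides part of it. Next I'll carry it to a hover over the stand.

```bash
cat >> g.py <<'E'
OFF=np.array([0,-.0015,-.012])
def tgt(mx,my,mz,yaw=0,pitch=0):  # mould in bed frame mm -> TCP pose
    R=BED[1]*Ro.from_euler('zy',[yaw,pitch])*FL
    return BED[0]+BED[1].apply(np.array([mx,my,mz])/1000)-R.apply(OFF),R
def inbed(p):
    m=p[0]+p[1].apply(OFF);return BED[1].inv().apply(m-BED[0])*1000,(BED[1].inv()*p[1]*FL.inv()).as_rotvec()*1000
E
python3 - <<'E'
from g import *
a=cur();t=tgt(-12,0,61+35);print(t[0],tgt(-12,0,61)[0],t[1].as_euler('xyz',degrees=True))
w=(np.array([.57,.0,.25]),(BED[1]*FL))
w=(w[0],Ro.from_euler('xyz',[180,0,100],degrees=True))
print(row(a,w));print(row(w,t))
E
```

```text
[ 0.4806 -0.2713  0.1537] [ 0.4964 -0.2654  0.123 ] [151.3521   0.     110.4546]
([-0.9023, -0.0608, -0.0615], [-0.0011, 0.0004, -0.0645])
([-0.8388, -0.4504, 0.3211], [-0.1587, 0.0145, -0.0569])
```

>>> {"method": "send_rows", "body": {"plan": [[[-0.1,-0.01,-0.06],[0,0,-0.0645],1],[[-0.22,-0.02,-0.06],[0,0,-0.0645],1],[[-0.35,-0.03,-0.06],[0,0,-0.0645],1],[[-0.48,-0.04,-0.06],[0,0,-0.0645],1],[[-0.61,-0.05,-0.06],[0,0,-0.0645],1],[[-0.74,-0.06,-0.06],[0,0,-0.0645],1],[[-0.85,-0.06,-0.06],[0,0,-0.0645],1],[[-0.9,-0.06,-0.06],[0,0,-0.0645],1]]}}

```text
time: 7.45
ee_pos: [0.57, -0.0017, 0.2505]
tcp_rot: [-179.9, 0.0, 99.9]
wrist_force: [1.1, 0.4, -5.2]
opening: 0.0435
```

>>> {"method": "send_rows", "body": {"plan": [[[-0.1,-0.05,0.0],[-0.02,0.002,-0.007],1],[[-0.22,-0.12,0.0],[-0.05,0.004,-0.015],1],[[-0.34,-0.18,0.04],[-0.08,0.007,-0.025],1],[[-0.46,-0.25,0.1],[-0.11,0.01,-0.035],1],[[-0.58,-0.31,0.16],[-0.1587,0.0145,-0.057],1],[[-0.7,-0.38,0.22],[-0.1587,0.0145,-0.057],1],[[-0.8,-0.43,0.29],[-0.1587,0.0145,-0.057],1],[[-0.839,-0.45,0.321],[-0.1587,0.0145,-0.057],1],[[-0.839,-0.45,0.321],[-0.1587,0.0145,-0.057],1],[[-0.839,-0.45,0.321],[-0.1587,0.0145,-0.057],1]]}}

```text
time: 8.45
ee_pos: [0.4818, -0.2697, 0.1549]
tcp_rot: [151.4, -0.1, 110.5]
wrist_force: [0.6, 1.0, -5.4]
opening: 0.0439
```

Run:
```python
from g import *
a=cur();o=sensors.get_obs();print(inbed(a),o['wrist_force'],o['torque'],o['opening'],o['q'])
print('to hover',row(a,tgt(-12,0,96)))
for n in('side','top'): cv2.imwrite(f'pics/{n}3.png',camera(n))
x=cv2.imread('pics/side3.png')[110:230,270:380];b=cv2.imread('pics/top3.png')[140:260,300:410]
cv2.imwrite('pics/v3.png',cv2.resize(np.hstack([x,b]),None,fx=3.6,fy=3.6,interpolation=cv2.INTER_CUBIC))
```

```text
(array([-9.9494,  1.0779, 96.2971]), array([1.2822, 0.4135, 0.1407])) [ 0.6131  0.9503 -5.3917] [-0.4007  0.9916  0.0106] 0.04386283773162914 [-43.1319 -11.4387 -16.045   71.8182  25.4436 -60.5348]
to hover ([-0.0036, -0.0068, 0.001], [-0.0001, -0.0004, 0.0])
```

View pics/v3.png

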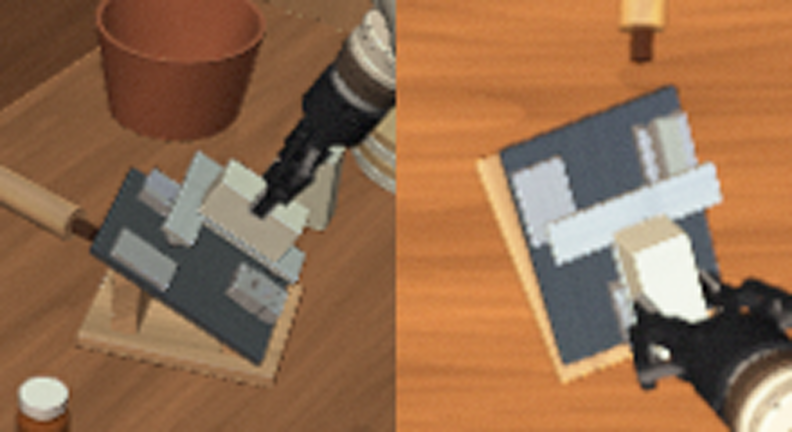

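The side view shows the carrier hovering parallel above the bed, with the nose over the cone block. The cone block shows at crop (258,290) and the crossbar is short of the groove and pad only because of the lift parallax. I'll descend to 12 mm above home.

>>> {"method": "send_rows", "body": {"plan": [[[0,0,0.0],[0,0,0],1],[[0,0,0.02],[0,0,0],1],[[0,0,0.05],[0,0,0],1],[[0,0,0.0767],[0,0,0],1],[[0,0,0.0767],[0,0,0],1],[[0,0,0.0767],[0,0,0],1],[[0,0,0.0767],[0,0,0],1]]}}

```text
time: 9.25
ee_pos: [0.492, -0.2666, 0.1351]
tcp_rot: [151.3, 0.0, 110.5]
wrist_force: [0.8, -0.5, -4.6]
opening: 0.0436
```

```bash
cat > st.py <<'E'
from g import *
a=cur();o=sensors.get_obs();B=BED[1].inv()
p,r=inbed(a);print('t',o['time'],'mould bed mm',p,'rot mrad',r,'F bed',B.apply(o['wrist_force']),'T bed',B.apply(o['torque']),'open',o['opening'])
E
python3 st.py
```

```text
t 9.25 mould bed mm [-10.0976   0.4243  73.8066] rot mrad [ 0.0122 -0.057   0.6855] F bed [-1.674  -0.7571 -4.3036] T bed [-0.0162  1.1049 -0.0031] open 0.043578525693629674
```

>>> {"method": "send_rows", "body": {"plan": [[[0,-0.0067,0],[0,0,0],1],[[0,-0.0067,0.006],[0,0,0],1],[[0,-0.0067,0.012],[0,0,0],1],[[0,-0.0067,0.018],[0,0,0],1],[[0,-0.0067,0.0233],[0,0,0],1],[[0,-0.0067,0.0233],[0,0,0],1],[[0,-0.0067,0.0233],[0,0,0],1]]}}

```text
time: 9.95
ee_pos: [0.4935, -0.2659, 0.1278]
tcp_rot: [151.4, 0.0, 110.5]
wrist_force: [0.0, -1.0, -5.1]
opening: 0.0436
```

```bash
python3 st.py
```

```text
t 9.95 mould bed mm [-12.2339   0.5428  66.5955] rot mrad [0.2607 0.1069 0.6605] F bed [-2.7613 -0.9617 -4.359 ] T bed [-0.0017  1.1276  0.0515] open 0.043555421892846134
```

>>> {"method": "send_rows", "body": {"plan": [[[0,0,0.003],[0,0,0],1],[[0,0,0.006],[0,0,0],1],[[0,0,0.01],[0,0,0],1],[[0,0,0.01],[0,0,0],1],[[0,0,0.01],[0,0,0],1]]}}

```text
time: 10.45
ee_pos: [0.4948, -0.2655, 0.1252]
tcp_rot: [151.4, 0.0, 110.5]
wrist_force: [0.1, 0.1, -5.9]
opening: 0.0436
```

```bash
python3 st.py
```

```text
t 10.45 mould bed mm [-12.2475   0.5229  63.6426] rot mrad [0.2161 0.0838 0.5458] F bed [-2.7124  0.1078 -5.2256] T bed [0.0321 1.1142 0.021 ] open 0.04363380954313648
```

>>> {"method": "send_rows", "body": {"plan": [[[0,0,0.003],[0,0,0],1],[[0,0,0.005],[0,0,0],1],[[0,0,0.005],[0,0,0],1],[[0,0,0.005],[0,0,0],1]]}}

```text
time: 10.85
ee_pos: [0.4954, -0.2653, 0.1238]
tcp_rot: [151.4, 0.0, 110.5]
wrist_force: [-1.7, -0.9, -4.9]
opening: 0.0439
```

```bash
python3 st.py
```

```text
t 10.85 mould bed mm [-12.3729   0.4574  62.1621] rot mrad [0.0415 0.3468 0.4625] F bed [-3.9666 -0.2337 -3.3788] T bed [-0.0976  1.4996 -0.0153] open 0.043904205745204455
```

>>> {"method": "send_rows", "body": {"plan": [[[0,-0.003,0],[0,0,0],1],[[0,-0.003,0.002],[0,0,0],1],[[0,-0.003,0.004],[0,0,0],1],[[0,-0.003,0.004],[0,0,0],1],[[0,-0.003,0.004],[0,0,0],1]]}}

```text
time: 11.35
ee_pos: [0.4951, -0.2655, 0.1229]
tcp_rot: [151.4, 0.0, 110.5]
wrist_force: [-4.8, -1.3, -0.3]
opening: 0.0434
```

```bash
python3 st.py
```

```text
t 11.35 mould bed mm [-13.0584   0.3953  61.5411] rot mrad [-0.4033  0.048   0.3735] F bed [-4.4828  0.5172  2.1623] T bed [ 0.4827  1.7112 -0.0457] open 0.04340157102150247
```

>>> {"method": "send_rows", "body": {"plan": [[[0,-0.0015,0],[0,0,0],1],[[0,-0.003,0],[0,0,0],1],[[0,-0.003,0.003],[0,0,0],1],[[0,-0.003,0.003],[0,0,0],1],[[0,-0.003,0.003],[0,0,0],1]]}}

```text
time: 11.85
ee_pos: [0.4949, -0.2657, 0.1223]
tcp_rot: [151.3, 0.1, 110.5]
wrist_force: [-10.8, -1.0, 6.5]
opening: 0.0437
```

```bash
python3 st.py
```

```text
t 11.85 mould bed mm [-13.6648   0.2538  61.124 ] rot mrad [-0.894  -0.4456  0.419 ] F bed [-6.0884  2.8888 10.7252] T bed [ 1.1034  1.6154 -0.1532] open 0.04373235982741067
```

>>> {"method": "send_rows", "body": {"plan": [[[0,0,-0.005],[0,0,0],1],[[0.002,-0.004,-0.005],[0,0,0],1],[[0.002,-0.004,-0.005],[0,0,0],1],[[0.002,-0.004,0],[0,0,0],1],[[0.002,-0.004,0],[0,0,0],1],[[0.002,-0.004,0],[0,0,0],1]]}}

```text
time: 12.45
ee_pos: [0.494, -0.2658, 0.1217]
tcp_rot: [151.3, 0.1, 110.5]
wrist_force: [-5.9, -2.0, 5.1]
opening: 0.0438
```

```bash
python3 st.py
```

```text
t 12.45 mould bed mm [-14.6666   0.4891  61.0633] rot mrad [-1.5702 -0.6731  0.8893] F bed [-3.0392  0.2426  7.4675] T bed [ 0.3472  1.0937 -0.0415] open 0.04381632635477184
```

>>> {"method": "send_rows", "body": {"plan": [[[0,-0.003,0],[0,0,0],1],[[0,-0.003,0],[0,0,0],1],[[0,-0.003,0],[0,0,0],1],[[0,-0.003,0],[0,0,0],1]]}}

```text
time: 12.85
ee_pos: [0.4939, -0.2658, 0.1217]
tcp_rot: [151.2, 0.1, 110.5]
wrist_force: [-2.1, -0.9, 5.2]
opening: 0.0438
```

```bash
python3 st.py
```

```text
t 12.85 mould bed mm [-14.7936   0.5424  61.0897] rot mrad [-1.3474 -2.1888  1.6196] F bed [ 0.4802 -0.1369  5.6373] T bed [ 0.2876  0.2669 -0.0687] open 0.043849005494834115
```

>>> {"method": "send_rows", "body": {"plan": [[[0,0.006,0],[0,0,0],1],[[0,0.006,0],[0,0,0],1],[[0,0.006,0],[0,0,0],1],[[0,0.006,0],[0,0,0],1]]}}

```text
time: 13.25
ee_pos: [0.4942, -0.2657, 0.1218]
tcp_rot: [151.4, 0.1, 110.4]
wrist_force: [-8.2, -4.0, 5.3]
opening: 0.0439
```

```bash
python3 st.py
```

```text
t 13.25 mould bed mm [-14.4138   0.4802  60.9539] rot mrad [-1.6286  0.5472  0.2757] F bed [-5.4626 -0.9167  8.9903] T bed [ 0.2036  1.7111 -0.0303] open 0.04385310816566495
```

The nose is locked in both x directions (±1 mm commanded gives at most 0.25 mm), lateral force is zero at centre, and the load is shared by the feet. It's seated, so I'll re-centre, ease the pressure and release.

>>> {"method": "send_rows", "body": {"plan": [[[0,-0.003,0],[0,0,0],1],[[0,-0.003,-0.002],[0,0,0],1],[[0,-0.003,-0.002],[0,0,0],1]], "force": 20}}

```text
time: 13.55
ee_pos: [0.4939, -0.2656, 0.1217]
tcp_rot: [151.3, 0.1, 110.5]
wrist_force: [0.0, -2.1, 2.1]
opening: 0.0438
```

```bash
python3 st.py
```

```text
t 13.55 mould bed mm [-14.6689   0.6617  61.0544] rot mrad [-0.8645 -0.8351  1.1697] F bed [ 0.3392 -2.0136  2.151 ] T bed [-0.2957  0.3661 -0.0511] open 0.04375195965530407
```

>>> {"method": "send_rows", "body": {"plan": [[[0,0,0],[0,0,0],0],[[0,0,0],[0,0,0],-0.3],[[0,0,0],[0,0,0],-0.6],[[0,0,0],[0,0,0],-0.8],[[0,0,0],[0,0,0],-1],[[0,0,0],[0,0,0],-1],[[0,0,0],[0,0,0],-1]]}}

```text
time: 14.25
ee_pos: [0.4935, -0.2653, 0.1211]
tcp_rot: [151.4, 0.0, 110.5]
wrist_force: [-0.2, -0.3, -0.3]
opening: 0.085
```

```bash
python3 st.py
```

```text
t 14.25 mould bed mm [-15.2453   1.1212  60.6185] rot mrad [0.2163 0.0684 0.5851] F bed [-0.4222 -0.2094 -0.1362] T bed [ 0.0096  0.4698 -0.0364] open 0.08503456539556863
```

>>> {"method": "send_rows", "body": {"plan": [[[0,0,-0.03],[0,0,0],-1],[[0,0,-0.1],[0,0,0],-1],[[0,0,-0.2],[0,0,0],-1],[[0,0,-0.35],[0,0,0],-1],[[0,0,-0.5],[0,0,0],-1],[[0,-0.3,-0.6],[0,0,0],-1],[[0,-0.4,-0.6],[0,0,0],-1],[[0,-0.4,-0.6],[0,0,0],-1]]}}

```text
time: 15.05
ee_pos: [0.3114, -0.3331, 0.2217]
tcp_rot: [151.4, 0.0, 110.4]
wrist_force: [0.5, -0.3, 0.3]
opening: 0.0855
```

Run:
```python
from fit import *
from g import BED
im={n:camera(n) for n in('side','top')}
for n in im: cv2.imwrite(f'pics/{n}4.png',im[n])
from workcell import sensors
print(sensors.get_obs()['ee_pos'])
# overlay of predicted home silhouettes, cone s=-14
t=BED[0]+BED[1].apply(np.array([-14.5,0,61])/1000);R=BED[1].as_matrix()
out=[]
for n,r in {'side':(270,110,380,230),'top':(300,140,410,260)}.items():
    c=cv2.resize(im[n][r[1]:r[3],r[0]:r[2]],None,fx=3.6,fy=3.6,interpolation=cv2.INTER_CUBIC);out.append(c)
    for l in('mould','foot_nose','foot_left','foot_right'):
        print(n,l,[(np.round(x['point'],1).tolist(),round(x['p'],2)) for x in place_of(l,n)[:2]],end=' ')
        off={'mould':[0,0,0],'foot_nose':[-60,0,-41],'foot_left':[55,55,-41],'foot_right':[55,-55,-41]}[l]
        print('pred',np.round(proj(n,t+R@np.array(off)/1000),1))
cv2.imwrite('pics/v4.png',np.hstack(out))
```

```text
[ 0.3116 -0.3334  0.2212]
side mould [([334.7, 173.1], 0.78), ([264.8, 297.5], 0.74)] pred [336.2 173.7]
side foot_nose [([245.8, 296.2], 0.82), ([342.0, 189.0], 0.74)] pred [342.9 188.8]
side foot_left [([314.1, 179.5], 0.85), ([290.6, 293.7], 0.78)] pred [315.3 180.6]
side foot_right [([275.8, 323.4], 0.89), ([321.7, 164.5], 0.58)] pred [322.1 164.7]
top mould [([368.5, 216.0], 0.98), ([185.2, 255.9], 0.75)] pred [369.3 215.9]
top foot_nose [([183.8, 238.6], 0.88), ([366.5, 226.1], 0.69)] pred [368.7 226.8]
top foot_left [([214.1, 263.6], 0.97), ([344.1, 203.2], 0.69)] pred [343.4 202. ]
top foot_right [([379.7, 188.3], 0.69)] pred [376.7 188.9]
```

View pics/v4.png

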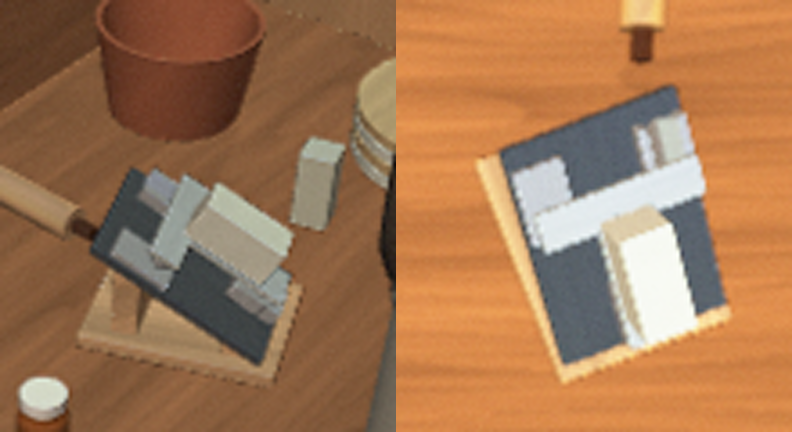

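The side and top views show the carrier lying along the bed, crossbar over the pad and groove, nose over the cone block, with the network points within about 1–3 px of prediction. One fit will check yaw and offset against each camera's own bed estimate.

Run:
```python
from fit import *
from h import place_of
R0={'top':((.5268,-.2563,.3476),(315,155,400,250),120),'side':((.5256,-.2509,.3704),(294,150,348,212),95)}
for n,(b,r,th) in R0.items():
    c=cv2.imread(f'pics/{n}4.png')[r[1]:r[3],r[0]:r[2]];R=Rb(b[2]);t=np.array([b[0],b[1],.085])
    m=(grey(c,.72)&(c.max(2)>th)).astype(float)
    bedm=render(n,bedboxes(-14),R,t,r);bedm=cv2.dilate(np.maximum(bedm,render(n,[x+[-.0145,0,.061] for x in CAR],R,t,r)),np.ones((3,3)));m=m*(bedm>.5)
    def f(p,full=False):
        q=Ro.from_euler('zyx',p[2:5]).as_matrix();C=[(q@x.T).T+np.array([p[0],p[1],.061]) for x in CAR]
        return np.abs(render(n,bedboxes(-14)[1:]+C,R,t,r)-m).sum()
    for k in (3,5):
        p0=np.array([-.0145,0,0,0,0]);g=lambda p:f(np.r_[p,np.zeros(5-k)])
        s=minimize(g,p0[:k],method='Nelder-Mead',options=dict(initial_simplex=np.vstack([p0[:k],p0[:k]+np.diag([.006,.006,.06,.05,.05][:k])]),maxiter=400))
        print(n,k,np.round(s.x,4),round(s.fun),'nominal',round(f(p0)),int(m.sum()))
```

```text
top 3 [-0.0137  0.0006  0.011 ] 92 nominal 101 1762
top 5 [-0.0136  0.0006  0.0064  0.0124  0.0043] 92 nominal 101 1762
side 3 [-0.0139  0.0032 -0.0148] 58 nominal 66 1049
side 5 [-0.0141  0.0029 -0.0252  0.0214 -0.0097] 58 nominal 66 1049
```

```bash
python3 -c "
from h import *
print(bot.job_done(), sensors.get_obs()['time'])"
```

```text
the job is handed in; nothing more can be done
the job is handed in; nothing more can be done
```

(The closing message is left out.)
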